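# Roll the plunger onto the camera's focus line

### The arm

A 6-joint arm with a two-finger parallel gripper is mounted at the origin on the work surface. World frame = base frame: x ahead of the robot, y to its left, z up, the work surface at z = 0. Lengths are in m, angles in rad, forces in N, time in s.
With the tool pointing down it reaches from about 0.35 to 0.975 m from the base axis. Payload 4.9 kg.
Tool frame: the origin (TCP) lies at the very end of the fingers, on their centre line; the grasp point (between the pads) lies ctrl.grip_point_offset behind it (ctrl.grip_point_offset is the distance from the TCP to the grasp point, in m); z points along the fingers, y is the direction in which the jaws open and shut (so a half turn about z gives the same grasp; the last joint's range is limited). The gripper opens to 85 mm and grips with 20 to 120 N. Pads are 22 mm wide; open, the fingers measure 114 mm over their backs; the gripper's body (76 mm by 85 mm) begins 54 mm behind the grasp point. The pads swing forward as they close: fully open they stand 13 mm farther back than shut.
Start: joints at [-0.119, 0.053, 1.613, -0, 1.476, -0.119], TCP at [0.625, 0, 0.231] pointing down, gripper open.
Joint ranges: [-3.01, 3.01], [-1.01, 2.22], [0.06, 2.58], [-1.02, 4.17], [0.09, 2.62], [-3.14, 3.14]. Speed limits (rad/s): [2.57, 2.57, 3.14, 3.14, 3.14, 3.14].

### API

Orientations are given as a rotation vector (axis times angle).
In Python, from station import ctrl gives the robot as it stands. The module is installed in compiled form; this text tells all that it offers.
- The arm moves only by the shell command python3 -m creep 'ROWS' [FORCE]. ROWS is JSON, a list of rows, each a list of 5 numbers: the closure in counts, from 0 (fully open) to 255 (shut), then the shift along the tool's x, y, z in mm, then the turn about the tool's z in rad. A call has 1 to 12 rows; each row is the pose to reach, as a shift and turn from the pose commanded when the call began, along the tool's axes at that moment; what a row does not reach only later rows make up. A row lasts 1/12 s, in which the tool goes at most 41.7 mm and 7.16 degrees, less where a joint would pass 70% of its speed; a pose out of reach is approached as far as the arm can. A call with a gripper value outside its range is refused whole. The fingers move at their own pace and stop on an object; FORCE is the grip in N (left out, the last holds). Time passes only in rows, so rows that repeat a pose let the fingers close. It gives the time, the measured TCP pose, the force and the opening at its end, in the units of the state.
- ctrl.get_obs(): the state, without advancing time (a new reading comes with each control period).
- ctrl.get_image(name): name is "scene" or "side" or "wrist"; returns the picture (384x512x3 uint8, red, green, blue); there is no depth.
- ctrl.calibration(name): a dict with "fx", "fy", "cx", "cy" (pixels), "R" (3x3) and "t" (3): a world point X has camera coordinates R X + t. Camera axes: x right, y down, z forward; pixel columns grow to the right and rows downward; lengths in m; the calibration is good to about 2 mm. A picture is of the moment at which its call begins: read the wrist's pose just before it. calibration takes no time and is no camera call; for the wrist camera it gives the pose at the moment of the call.
- ctrl.finish_job(): hands the job in, once; it reports no verdict.
Trained networks look in the newest picture that a camera, given by its name, has taken for a name from the list of things; names that differ only in an ending like _2 or _b are one class to them, and where a whole thing is asked for, a point or a joint stands for the part that bears it (a point fixed in the world has none). Each returns a list of dicts, best first, with "conf" (0 to 1); they miss things now and then, are a little off and sometimes report something else, mostly with a low value. They report only what shows in the picture. A call takes as long as a camera call. They do not tell look-alikes from the thing itself.
- ctrl.boxes_of(camera, label): "rect" ([left, top, width, height] in pixels, round what is visible of it).
- ctrl.outline_of(camera, label): "mask" (384x512 bool, what is visible of it) and "rect" ([left, top, width, height] in pixels, round what is visible of it).
The state is a dict: "t": time; "q": joint angles; "dq": joint speeds; "effort": joint torques, N m; "tool_pos": TCP position; "tool_rot": TCP orientation; "contact_force": force on the tool from outside, world axes, zero at the start; "wrist_torque": the same for the moment, N m; "opening": finger opening in m.
Only numpy, scipy, OpenCV 4.12 (cv2) and the standard library are available. Lean on these libraries where they do the work, as an engineer would, in place of code of your own. Each camera call takes 0.05 s, during which the arm holds its last target. There are 200 camera calls.

### The job

The white ceramic pump plunger is to be photographed for wear. With a fingertip, roll it over the pad, without picking it up, until it lies along the yellow line and covers it, and leave it at rest there; then press the green capture button fully down and let it up again. Leave the black plunger and everything else where they are.

Things in the scene. Friction and masses are not known exactly. Their poses are not given: they have to be found in the camera images.
- white_plunger: white polished ceramic rod (slippery) lying on the pad, 28 mm thick, 100 mm long, plus a steel head (18 mm thick, 20 mm long) beyond its +y end; 360 g. Origin on the axis, mid-length of the white part, 14 mm above the pad. y runs along the rod to the head; x and z turn as it rolls. Starts nearly parallel to the line, 65 to 85 mm to one side. Let go at slow speed, it stops within a few mm
- white_plunger_head (a point): on the white rod's axis, at the end of the white part next to the steel head (50 mm from the middle)
- white_plunger_foot (a point): on the white rod's axis, at its other end face (50 mm from the middle)
- black_plunger: black ceramic plunger of the same shape and size, lying on the pad on the other side of the line; to be left alone. Origin and y axis as for the white one
- line_mid (a point): middle of the yellow line (6 by 210 mm) on the pad, 15 mm above the bench. y runs along the line, x across it, z up. The level blue-grey pad, 235 (x) by 295 mm (y), is centred here on a fixed aluminium base 260 by 320 mm. A camera on a post of this base begins 250 mm out towards +x and -y (37 degrees from x), at most 190 mm above the bench
- capture_top (a point): centre of the green button's top face (32 mm across), facing up 54 mm above the bench, on a fixed grey box 80 by 100 mm with its top 32 mm above the bench
- capture (a joint): travel of the green button, m: 0 up, 0.006 fully down; a spring (1.2 N at first, 4 N fully down) brings it back up
- seal_ring: brass seal ring, 28 mm across, 12 mm high, lying on the pad near the line's end on the side away from the steel heads; to be left alone. Origin at the centre of its underside
- wrench: steel wrench, 170 mm, lying flat on the bench; to be left alone. Origin at the centre of its underside
- caliper: caliper with black display, 235 mm, lying flat on the bench; to be left alone. Origin at the centre of its underside
- grease_jar: white jar with blue lid, 60 mm across, 55 mm high; to be left alone. Origin at the centre of its underside
- amber_bottle: amber bottle with blue cap, 64 mm across, 150 mm high; to be left alone. Origin at the centre of its underside
- clear_bottle: clear bottle with blue cap, 68 mm across, 160 mm high; to be left alone. Origin at the centre of its underside
- beaker: small clear open beaker, 66 mm across, 85 mm high; to be left alone. Origin at the centre of its underside
There are look-alikes about, which are no part of the job. Several things have the shape of the white_plunger; the one meant has the colours described above.

How it is judged:
On the way, in this order (a step that is already met when the one before it is completed fails the run):
1. the white plunger has rolled at least a sixth of a turn (angle between white_plunger's own z axis and vertical above 1 rad), for 0.05 s.
2. the white plunger lies at rest along the line and covers it (x of white_plunger_head in the frame of line_mid between -0.011 and 0.011 m and x of white_plunger_foot in the frame of line_mid between -0.011 and 0.011 m and y of white_plunger in the frame of line_mid between -0.04 and 0.04 m and height (world z) of white_plunger below 0.033 m and linear speed of white_plunger below 0.01 m/s), for 0.3 s.
3. the capture button is fully down while the plunger lies on the line (x of white_plunger_head in the frame of line_mid between -0.011 and 0.011 m and x of white_plunger_foot in the frame of line_mid between -0.011 and 0.011 m and y of white_plunger in the frame of line_mid between -0.04 and 0.04 m and height (world z) of white_plunger below 0.033 m and value of joint capture above 0.0045 m), for 0.05 s.
At the end, for the whole second after the job is handed in: The white plunger lies at rest on the pad over the line: both ends of its white part within 11 mm of the line's centre, its middle within 40 mm of the line's middle; the button is up again; the black plunger is within 12 mm of where it was (all of step 2 and angular speed of white_plunger below 0.3 rad/s and value of joint capture below 0.001 m and distance of black_plunger from where it was at the start of the episode below 0.012 m); the robot touches nothing.
It fails at once if the white plunger is lifted or tipped (either end more than 12 mm up) (height (world z) of any of white_plunger_head, white_plunger_foot above 0.041 m).
It fails at once if the black plunger is moved more than 12 mm (distance of black_plunger from where it was at the start of the episode above 0.012 m).
It fails at once if another thing is moved more than 20 mm (distance of any of seal_ring, wrench, caliper, grease_jar, amber_bottle, clear_bottle, beaker from where it was at the start of the episode above 0.02 m).
It also fails if it takes over 50 s, if anything falls off the work surface, if the arm or the gripper's body presses on something with over 40 N, if the wrist force passes 120 N, or if a joint passes its speed limit or range.

## Working session

There is one attempt and no reset: what is moved stays moved. The work goes in short steps, Python scripts to look and compute and a shell command to move; the robot and the scene stay as the last step left them, time stands still between calls to the robot, and variables do not carry over. Pictures are saved under pics/ and viewed, about 8 in all and at most 12, crops included, and the job is handed in when it is done.

```bash
mkdir -p pics; cat > h.py <<'E'
import numpy as np, cv2
from station import ctrl
def ray(cam,u,v,z):
    c=ctrl.calibration(cam);R=np.array(c["R"]);t=np.array(c["t"])
    d=R.T@np.array([(u-c["cx"])/c["fx"],(v-c["cy"])/c["fy"],1.]);o=-R.T@t
    return o+d*(z-o[2])/d[2]
def proj(cam,X):
    c=ctrl.calibration(cam);p=np.array(c["R"])@np.array(X)+np.array(c["t"])
    return c["fx"]*p[0]/p[2]+c["cx"],c["fy"]*p[1]/p[2]+c["cy"]
def shot(cam,name=None):
    im=np.array(ctrl.get_image(cam))
    if name: cv2.imwrite(f"pics/{name}.png",im[:,:,::-1])
    return im
E
python3 - <<'E'
from h import *
a=shot("scene");b=shot("side")
cv2.imwrite("pics/a.png",cv2.resize(np.vstack([a,b])[:,:,::-1],(800,1200))[:600]) 
cv2.imwrite("pics/b.png",cv2.resize(b[:,:,::-1],(800,600)))
for cam in("scene","side"):
  print(cam,-np.array(ctrl.calibration(cam)["R"]).T@np.array(ctrl.calibration(cam)["t"]))
  for n in("white_plunger","black_plunger","capture","seal_ring"):
    for r in ctrl.boxes_of(cam,n)[:4]: print(n,r["conf"],np.round(r["rect"]))
print(ctrl.get_obs(),ctrl.grip_point_offset)
E
```

```text
scene [1.35036343 0.76572252 0.79612137]
white_plunger 0.72 [266. 155.  24.  15.]
white_plunger 0.71 [183. 255.  42.  28.]
white_plunger 0.7 [371. 237.  13.   4.]
white_plunger 0.63 [272. 191.  27.  27.]
black_plunger 0.67 [231. 207.  22.  23.]
black_plunger 0.47 [273. 195.  22.  24.]
seal_ring 0.57 [223. 197.   9.   9.]
side [ 0.04677091 -0.72455159  0.80681706]
white_plunger 0.82 [301. 154.  28.  23.]
white_plunger 0.82 [199. 281.  25.  48.]
white_plunger 0.81 [223. 192.  18.  38.]
white_plunger 0.66 [188. 136.  40.  22.]
black_plunger 0.77 [267. 181.  28.  28.]
black_plunger 0.57 [172. 156.   5.   8.]
capture 0.65 [ 86. 172.  78.  28.]
capture 0.47 [170. 155.   7.   9.]
{'t': 0.5, 'q': array([-1.18966692e-01,  5.26939118e-02,  1.61291193e+00, -2.70936393e-05,
        1.47601886e+00, -1.19002135e-01]), 'dq': array([-5.55331993e-04,  1.03537908e-03, -2.28219634e-03, -1.07135639e-03,
       -1.69542564e-03,  9.79694999e-05]), 'effort': array([ 1.66286550e-04, -3.93205512e+01, -3.70031905e+01, -2.47303831e-05,
        1.34186728e-03, -6.00237342e-06]), 'tool_pos': array([6.24970003e-01, 1.72268297e-05, 2.31300215e-01]), 'tool_rot': array([-2.22139323e+00, -2.22147766e+00,  6.44294792e-05]), 'contact_force': array([-0.02196591, -0.6266612 , -0.45472254]), 'wrist_torque': array([ 0.00497869,  0.01704675, -0.00261906]), 'opening': 0.08536225599629792} 0.0187
```

View pics/a.png

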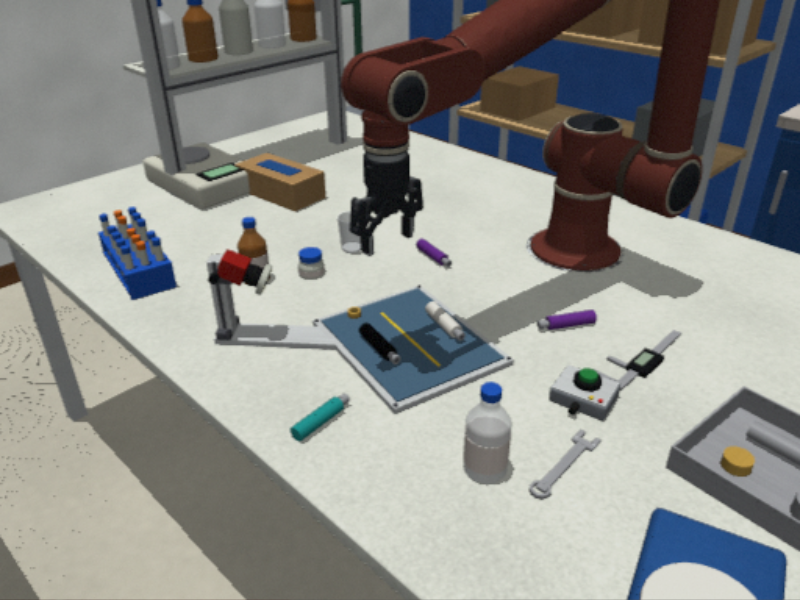

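View pics/b.png

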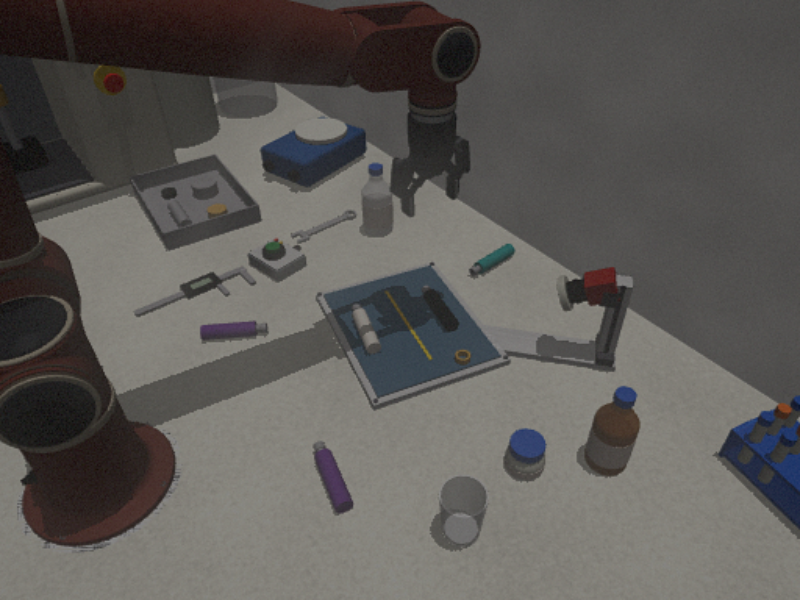

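The scene view shows the white plunger at about (445,320) of 800x600, black at (380,343), yellow line between, and the green button at (588,378). The side view agrees: white (366,328), line (388,292)-(430,358), button (273,250).

```bash
cat >> h.py <<'E'
def yellow(cam,im,box,z=0.015):
    h=cv2.cvtColor(im,cv2.COLOR_RGB2HSV); m=cv2.inRange(h,(20,110,70),(35,255,255))
    k=np.zeros_like(m);x0,y0,x1,y1=box;k[y0:y1,x0:x1]=1;m=m*k
    vs,us=np.nonzero(m); P=np.array([ray(cam,u,v,z)[:2] for u,v in zip(us,vs)])
    c=P.mean(0);d=np.linalg.svd(P-c)[2][0];s=(P-c)@d
    return len(us),c+d*(s.max()+s.min())/2,d,np.ptp(s)
def rod(cam,box,z=0.029,label="white_plunger"):
    out=[]
    for r in ctrl.outline_of(cam,label):
        x,y,w,h=r["rect"]
        if box[0]<x+w/2<box[2] and box[1]<y+h/2<box[3]:
            vs,us=np.nonzero(r["mask"]);P=np.array([ray(cam,u,v,z)[:2] for u,v in zip(us,vs)])
            c=P.mean(0);d=np.linalg.svd(P-c)[2][0];s=(P-c)@d
            out.append((r["conf"],r["rect"],c+d*(s.max()+s.min())/2,d,np.ptp(s),np.ptp((P-c)@[-d[1],d[0]])))
    return out
def green(cam,im,box,z=0.054):
    h=cv2.cvtColor(im,cv2.COLOR_RGB2HSV); m=cv2.inRange(h,(45,100,30),(85,255,255))
    x0,y0,x1,y1=box;vs,us=np.nonzero(m[y0:y1,x0:x1]);us=us+x0;vs=vs+y0
    P=np.array([ray(cam,u,v,z)[:2] for u,v in zip(us,vs)]);return len(us),P.mean(0),P.min(0),P.max(0)
E
python3 - <<'E'
from h import *
np.set_printoptions(precision=4,suppress=True)
B={"scene":((240,195,285,238),(265,185,305,225),(360,230,390,255)),"side":((244,183,282,232),(220,185,245,230),(160,145,190,170))}
for cam in B:
  im=shot(cam);y,w,g=B[cam]
  print(cam,yellow(cam,im,y)); print(rod(cam,w)); print(green(cam,im,g))
  for n in ["seal_ring","clear_bottle","beaker","grease_jar","amber_bottle"]:
    for r in ctrl.boxes_of(cam,n)[:2]:
      x,yy,ww,h=r["rect"];print(n,r["conf"],ray(cam,x+ww/2,yy+h-4,0)[:2])
print(rod("side",(255,170,300,215),label="black_plunger"))
E
```

```text
scene (92, array([ 0.5659, -0.0086]), array([0.2236, 0.9747]), np.float64(0.20544271496455055))
[(0.8, [272.5, 192.6, 25.2, 27.2], array([0.488 , 0.0131]), array([0.3162, 0.9487]), np.float64(0.13400065883974316), np.float64(0.030702228356713))]
(101, array([0.4713, 0.3262]), array([0.4511, 0.3098]), array([0.4899, 0.3433]))
clear_bottle 0.62 [0.7354 0.3216]
beaker 0.67 [ 0.3788 -0.3905]
grease_jar 0.71 [ 0.509 -0.391]
amber_bottle 0.68 [ 0.5206 -0.36  ]
amber_bottle 0.65 [ 0.5809 -0.5239]
side (87, array([ 0.5655, -0.0113]), array([-0.2203, -0.9754]), np.float64(0.20331246395860542))
[(0.6, [223.1, 195.4, 16.7, 32.1], array([0.4872, 0.0147]), array([-0.3222, -0.9467]), np.float64(0.13337597303092344), np.float64(0.02932794114517659))]
(6, array([0.4634, 0.3226]), array([0.453 , 0.3155]), array([0.4738, 0.3309]))
seal_ring 0.31 [ 0.6244 -0.0323]
clear_bottle 0.96 [0.7209 0.3043]
clear_bottle 0.24 [ 0.4637 -0.0208]
beaker 0.71 [ 0.3731 -0.4044]
grease_jar 0.81 [ 0.5185 -0.3687]
grease_jar 0.39 [ 0.6211 -0.0428]
amber_bottle 0.85 [ 0.635  -0.4466]
[(0.6, [269.5, 180.7, 23.1, 32.4], array([ 0.6309, -0.0231]), array([-0.2513, -0.9679]), np.float64(0.1371864698316863), np.float64(0.029563009292541624))]
```

```bash
python3 -m creep '[[90,12,-175,60,-1.347],[90,12,-175,60,-1.347],[90,12,-175,60,-1.347],[90,12,-175,60,-1.347],[90,12,-175,60,-1.347],[90,12,-175,60,-1.347],[90,12,-175,60,-1.347],[90,12,-175,120,-1.347],[90,12,-175,120,-1.347],[90,12,-175,120,-1.347],[90,12,-175,120,-1.347],[90,12,-175,120,-1.347]]' 20
python3 - <<'E'
from h import *
np.set_printoptions(precision=4,suppress=True)
from scipy.spatial.transform import Rotation as R
o=ctrl.get_obs();print(R.from_rotvec(o["tool_rot"]).as_matrix())
im=shot("wrist","w1");shot("side");print(rod("wrist",(0,0,512,384)))
c=ctrl.calibration("wrist");print(c["R"],-np.array(c["R"]).T@np.array(c["t"]))
print(yellow("wrist",im,(0,0,512,384)))
E
```

```text
t: 2.25
tool_pos: [0.4497, 0.0121, 0.1108]
tool_rot: [-0.348, -3.121, -0.0]
contact_force: [-0.9, -0.5, 0.7]
opening: 0.0555
[[-0.9754  0.2205 -0.0008]
 [ 0.2205  0.9754  0.0001]
 [ 0.0009 -0.0001 -1.    ]]Traceback (most recent call last):
  File "<stdin>", line 5, in <module>
  File "h.py", line 25, in rod
    vs,us=np.nonzero(r["mask"]);P=np.array([ray(cam,u,v,z)[:2] for u,v in zip(us,vs)])
                                            ~~~^^^^^^^^^^^
  File "h.py", line 4, in ray
    c=ctrl.calibration(cam);R=np.array(c["R"]);t=np.array(c["t"])
ValueError: time passes only in moves, steps and waits
```

View pics/w1.png

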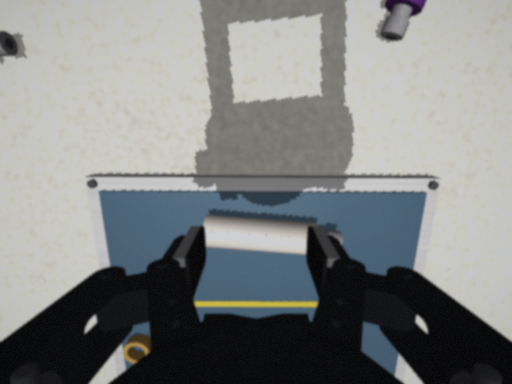

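The wrist view shows the white rod at (205..307, ~235), head to the right, and the yellow line at row 304. The base edge is at row 183, parallel to the line, so the tool yaw is right.

```bash
sed -i 's/^    c=ctrl.calibration(cam);R=/    c=C.get(cam) or C.setdefault(cam,ctrl.calibration(cam));R=/; s/^def ray/C={}\ndef ray/' h.py
cat >> h.py <<'E'
def toline(p,m=np.array([.5657,-.0099]),y=np.array([.2215,.9752])):
    d=np.asarray(p)[:2]-m;return np.array([d@[y[1],-y[0]],d@y])*1000
E
python3 - <<'E'
from h import *
np.set_printoptions(precision=4,suppress=True)
im=cv2.cvtColor(cv2.imread("pics/w1.png"),cv2.COLOR_BGR2RGB)
n,c,d,l=yellow("wrist",im,(195,295,320,312));print(n,c,d,l,"line c",toline(c))
# rod silhouette rows between the fingers
g=cv2.cvtColor(im,cv2.COLOR_RGB2HSV);m=(g[...,1]<70)&(g[...,2]>90)
for u in (210,225,240,255,270,285,300):
  v=np.nonzero(m[200:270,u])[0]+200
  a=ray("wrist",u,v.min(),.029);b=ray("wrist",u,v.max(),.029);print(u,v.min(),v.max(),toline((a+b)/2),np.linalg.norm(a-b))
print("tcp",toline(ctrl.get_obs()["tool_pos"]))
E
```

```text
638 [ 0.5656 -0.0149] [0.237  0.9715] 0.12556208285643725 line c [ 0.9693 -4.9025]
210 216 248 [-84.2896 -45.9824] 0.03084918912779216
225 218 249 [-82.8163 -32.6952] 0.029962768321536312
240 219 250 [-81.807  -19.3579] 0.03001596716671801
255 220 251 [-80.7956  -5.9926] 0.03007566854601591
270 222 252 [-79.311    7.4058] 0.029199885812266152
285 223 253 [-78.2943  20.8343] 0.029270472286651587
300 224 255 [-76.7704  34.3111] 0.030358329028993918
tcp [-117.3966   -4.2561]
```

```bash
python3 -m creep '[[90,3,4,30,0],[90,3,4,60,0],[90,3,4,80,0],[90,3,4,88,0],[90,3,4,91,0],[90,3,4,92,0],[90,3,4,92.5,0],[90,3,4,92.5,0],[90,3,4,92.5,0]]'
python3 - <<'E'
from h import *
a=shot("wrist");b=shot("side")
cv2.imwrite("pics/c.png",np.hstack([cv2.resize(a[150:340,80:440],(400,211)),cv2.resize(b[150:270,200:320],(211,211))])[:,:,::-1])
E
```

```text
t: 3.15
tool_pos: [0.4492, 0.0164, 0.0203]
tool_rot: [0.351, 3.119, -0.0]
contact_force: [0.7, 0.1, -0.1]
opening: 0.0556
```

View pics/c.png

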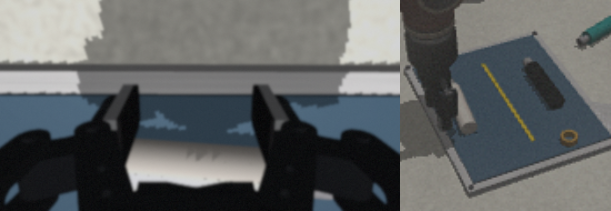

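Fingertips are behind the rod, on its near side, clear of it, with no contact force. I push gently.

```bash
python3 -m creep '[[90,0,0,2,0],[90,-2,0,2,0],[90,-4,0,2,0],[90,-6,0,2,0],[90,-8,0,2,0],[90,-10,0,2,0],[90,-12,0,2,0],[90,-14,0,2,0],[90,-16,0,2,0],[90,-18,0,2,0],[90,-20,0,2,0],[90,-22,0,2,0]]'
python3 -m creep '[[90,-2,0,0,0],[90,-4,0,0,0],[90,-6,0,0,0],[90,-8,0,0,0],[90,-10,0,0,0],[90,-12,0,0,0],[90,-14,0,0,0],[90,-16,0,0,0],[90,-17.5,0,0,0],[90,-19,0,0,0],[90,-20,0,0,0],[90,-20,0,0,0]]'
python3 - <<'E'
from h import *
a=shot("wrist");b=shot("side");print(toline(ctrl.get_obs()["tool_pos"]),rod("side",(220,170,275,230)),)
cv2.imwrite("pics/d.png",np.hstack([cv2.resize(a[150:340,80:440],(800,422)),])[:,:,::-1])
E
```

```text
t: 4.25
tool_pos: [0.4696, 0.0117, 0.0168]
tool_rot: [-0.351, -3.122, -0.0]
contact_force: [-0.2, -0.3, -0.3]
opening: 0.0553
t: 5.25
tool_pos: [0.4891, 0.0072, 0.0169]
tool_rot: [0.351, 3.122, -0.0]
contact_force: [0.2, -0.1, 0.1]
opening: 0.0552
[-78.68287534  -0.29740061] [(0.68, [246.1, 206.0, 4.2, 20.0], array([ 0.50815555, -0.03253418]), array([-0.5515574 , -0.83413694]), np.float64(0.06207086459802918), np.float64(0.025347366011877395))]
```

View pics/d.png

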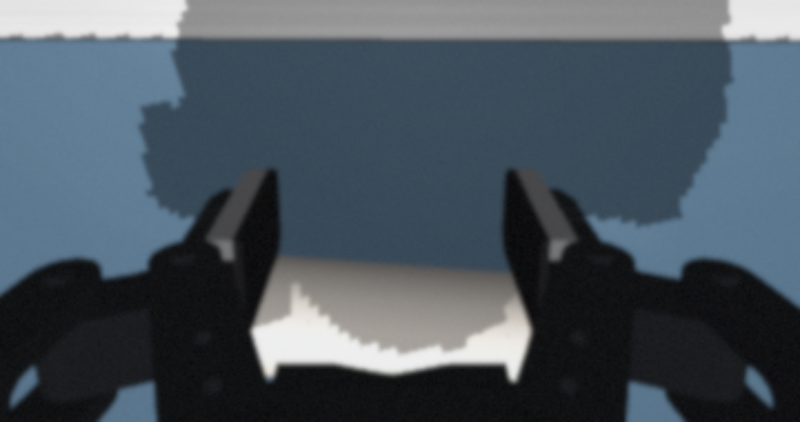

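The rod is ahead of the fingers (rear edge from crop (275,258) to (525,272)), still slightly skewed. Measuring its rear edge.

```bash
cat >> h.py <<'E'
def edge(im,us,v0=150,v1=330,z=.03):
    """rear edge of rod in wrist view, between the fingers: first bright unsaturated pixel going down below the pad"""
    g=cv2.cvtColor(im,cv2.COLOR_RGB2HSV);out=[]
    for u in us:
        s=g[v0:v1,u,1];k=np.nonzero(s>90)[0]
        j=k[0]+np.nonzero(s[k[0]:]<60)[0][0]+v0
        out.append((u,int(j),*np.round(toline(ray("wrist",u,j,z)),1)))
    return out
E
python3 - <<'E'
from h import *
a=shot("wrist");print(*edge(a,(212,230,260,290,305)),sep="\n")
b=shot("scene");print([(r[0],r[1],toline(r[2]),r[3]) for r in rod("scene",(255,175,305,230))])
E
```

```text
(212, 266, np.float64(-69.3), np.float64(-24.5))
(230, 267, np.float64(-68.7), np.float64(-15.0))
(260, 269, np.float64(-67.4), np.float64(1.0))
(290, 271, np.float64(-66.2), np.float64(17.0))
(305, 273, np.float64(-65.0), np.float64(25.1))
[(0.83, [261.8, 194.0, 27.9, 29.5], array([-48.56281625,   2.96938528]), array([0.3306383 , 0.94375755]))]
```

```bash
python3 -m creep '[[90,-2,0,0,0],[90,-4,0,0,0],[90,-6,0,0,0],[90,-8,0,0,0],[90,-10,0,0,0],[90,-12,0,0,0],[90,-14,0,0,0],[90,-16,0,0,0],[90,-18,0,0,0],[90,-20,0,0,0],[90,-22,0,0,0],[90,-24,0,0,0]]'
python3 -m creep '[[90,-2,0,0,0],[90,-4,0,0,0],[90,-6,0,0,0],[90,-8,0,0,0],[90,-10,0,0,0],[90,-12,0,0,0],[90,-14,0,0,0],[90,-15.5,0,0,0],[90,-17,0,0,0],[90,-18,0,0,0],[90,-18,0,0,0],[90,-18,0,0,0]]'
python3 - <<'E'
from h import *
a=shot("wrist","e1");print(toline(ctrl.get_obs()["tool_pos"]));print(*edge(a,(212,230,260,290,305)),sep="\n")
b=shot("scene");print([(r[0],r[1],toline(r[2]),r[3]) for r in rod("scene",(245,175,305,230))])
s=shot("side");print([(r[0],r[1],toline(r[2]),r[3]) for r in rod("side",(225,175,285,230))])
cv2.imwrite("pics/e.png",np.hstack([cv2.resize(b[170:250,220:320],None,fx=4,fy=4,interpolation=2),cv2.resize(s[160:240,210:310],None,fx=4,fy=4,interpolation=2)])[:,:,::-1])
E
```

```text
t: 6.55
tool_pos: [0.5125, 0.0019, 0.0168]
tool_rot: [0.351, 3.122, -0.0]
contact_force: [-0.1, 0.2, -0.3]
opening: 0.055
t: 7.55
tool_pos: [0.5299, -0.0021, 0.0168]
tool_rot: [0.351, 3.122, -0.0]
contact_force: [0.1, -0.8, 0.5]
opening: 0.0551
[-36.70144323  -0.31411823]
(212, 265, np.float64(-27.8), np.float64(-24.5))
(230, 267, np.float64(-26.6), np.float64(-15.0))
(260, 269, np.float64(-25.4), np.float64(1.0))
(290, 271, np.float64(-24.2), np.float64(17.0))
(305, 272, np.float64(-23.6), np.float64(25.0))
[(0.81, [248.8, 197.1, 29.1, 27.2], array([-7.30761132, -1.88938138]), array([0.34553267, 0.93840672]))]
[(0.58, [258.1, 203.6, 6.9, 16.1], array([ -9.8885706, -38.2364956]), array([-0.49199466, -0.87059822]))]
```

View pics/e.png

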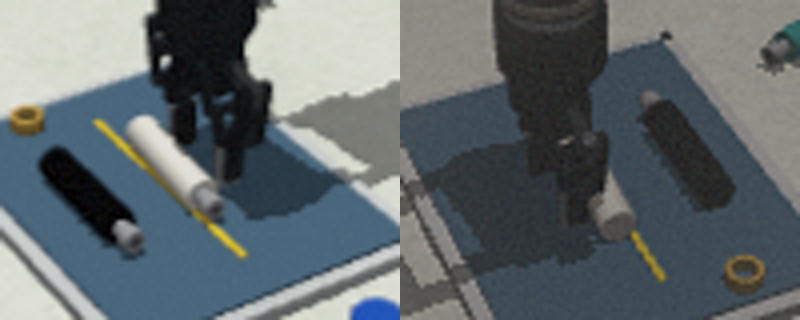

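The rod is now about 8–11 mm short of the line, still about 5° skewed, with head and black rod as expected. One last gentle nudge, then back off, raise and look.

```bash
python3 -m creep '[[90,-1.5,0,0,0],[90,-3,0,0,0],[90,-4.5,0,0,0],[90,-6,0,0,0],[90,-7.5,0,0,0],[90,-8.5,0,0,0],[90,-9,0,0,0],[90,-9,0,0,0],[90,-5,0,0,0],[90,0,0,0,0],[90,10,0,0,0],[90,10,0,0,0]]'
python3 -m creep '[[90,15,0,-30,0],[90,40,0,-60,0],[90,60,0,-90,0],[90,60,0,-90,0],[90,60,0,-90,0]]'
cat > look.py <<'E'
from h import *
a=shot("wrist","f1");b=shot("scene")
n=ctrl.get_obs();print(toline(n["tool_pos"]),n["tool_pos"])
print([(r[0],r[1],toline(r[2]),r[3],r[4],r[5]) for r in rod("wrist",(0,0,512,384))])
shot("scene");print([(r[0],r[1],toline(r[2]),r[3]) for r in rod("scene",(245,175,305,230))])
shot("side");print([(r[0],r[1],toline(r[2]),r[3]) for r in rod("side",(225,175,285,230))])
cv2.imwrite("pics/f.png",np.hstack([a,cv2.resize(b[170:250,220:290],(336,384),interpolation=2)])[:,:,::-1][:, :800])
E
python3 look.py
```

```text
t: 8.8
tool_pos: [0.5178, 0.0007, 0.0161]
tool_rot: [-0.35, -3.12, -0.0]
contact_force: [0.3, 0.0, -0.9]
opening: 0.0552
t: 9.22
tool_pos: [0.4624, 0.0135, 0.1093]
tool_rot: [0.349, 3.116, -0.0]
contact_force: [0.6, 0.3, -1.3]
opening: 0.055
[-107.11713585   -0.29836145] [0.46118136 0.01353367 0.10632455]
[(0.91, [373.4, 0.0, 33.8, 23.1], array([-246.19989977,   94.41944503]), array([0.05067002, 0.99871545]), np.float64(0.021094272398245014), np.float64(0.014897669346565837)), (0.66, [0.0, 17.8, 5.7, 20.8], array([-234.76855966, -182.18027569]), array([ 0.90734095, -0.42039554]), np.float64(0.013261966962483126), np.float64(0.004375825955666385)), (0.61, [194.5, 286.7, 126.4, 30.6], array([-7.08004579, -1.74286517]), array([-0.2713078 , -0.96249264]), np.float64(0.11434094934084747), np.float64(0.033762053325942884))]
[(0.63, [246.2, 197.4, 25.8, 30.5], array([ 1.73765393, -0.07295043]), array([0.33465279, 0.9423415 ]))]
[(0.51, [250.0, 190.4, 18.9, 30.6], array([ 0.6524933 , -1.84217197]), array([-0.32234473, -0.94662235]))]
```

View pics/f.png

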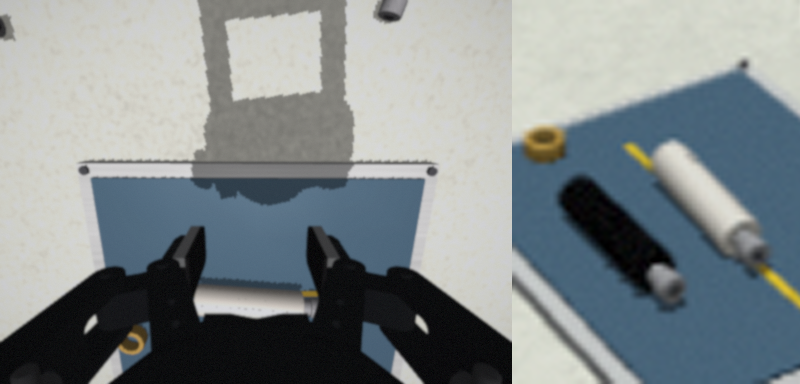

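The scene crop shows the rod over the line, with yellow emerging under the foot and under the head, and a slight skew. A clearer wrist view will check the margins.

```bash
python3 -m creep '[[90,0,0,-40,0],[90,-36,0,-50,0],[90,-72,0,-50,0],[90,-72,0,-50,0],[90,-72,0,-50,0],[90,-72,0,-50,0]]'
sed -i 's/"f1"/"g1"/;s#pics/f.png#pics/g.png#' look.py; python3 look.py
```

```text
t: 10.07
tool_pos: [0.5311, -0.0025, 0.1553]
tool_rot: [-0.351, -3.119, -0.0]
contact_force: [0.1, -0.4, 0.4]
opening: 0.0554
[-35.75439126  -0.29111047] [ 0.53077054 -0.00226488  0.15588033]
[(0.85, [200.0, 201.1, 120.4, 33.3], array([0.96223491, 2.07396425]), array([-0.29525301, -0.9554191 ]), np.float64(0.1251882669978227), np.float64(0.031944286035773206))]
[]
[(0.58, [252.2, 191.7, 17.4, 30.0], array([ 0.59294552, -1.77839113]), array([-0.31215707, -0.95003051]))]
```

View pics/g.png

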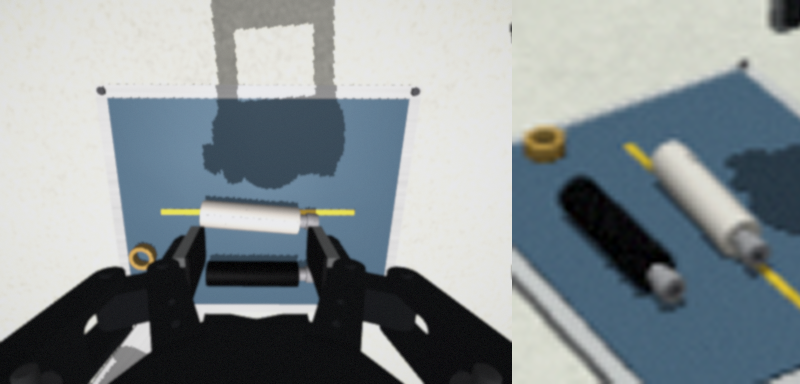

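The wrist view shows the whole line (161..354, row 212) with the white rod (200..300, rows 200–233) over it. I'll measure both ends against the line in the same picture.

```bash
python3 - <<'E'
from h import *
im=cv2.cvtColor(cv2.imread("pics/g1.png"),cv2.COLOR_BGR2RGB)
n,c,d,l=yellow("wrist",im,(155,204,360,220));d=d*np.sign(d[1]);print(toline(c),l,np.degrees(np.arctan2(d[0],d[1])))
g=cv2.cvtColor(im,cv2.COLOR_RGB2HSV);m=(g[...,1]<70)&(g[...,2]>90)
for u in (206,225,250,275,295):
  v=np.nonzero(m[190:245,u])[0]+190
  a=ray("wrist",u,v.min(),.029);b=ray("wrist",u,v.max(),.029);print(u,v.min(),v.max(),toline((a+b)/2,c,d),np.linalg.norm(a-b))
im=shot("scene")
print(green("scene",im,(360,230,390,255)))
im=shot("side");print(green("side",im,(160,145,190,170)))
print(ctrl.boxes_of("side","capture")[:2],ctrl.get_obs()["q"])
E
```

```text
[0.09985976 0.19735024] 0.21090062679666993 13.028895652370037
206 199 228 [ -2.61317771 -53.47056754] 0.03226731258729932
225 202 229 [ -0.48364361 -33.65614493] 0.030143205762626645
250 204 231 [ 1.66556131 -7.46063697] 0.03025454602452944
275 206 233 [ 3.82361594 18.84271377] 0.030384286796739116
295 207 234 [ 4.87939181 39.93551266] 0.030463610378400806
(100, array([0.47129402, 0.32599084]), array([0.45111387, 0.30975821]), array([0.48992333, 0.34292978]))
(10, array([0.4631753 , 0.32394316]), array([0.45038697, 0.3157652 ]), array([0.47380349, 0.33088056]))
[{'rect': [170.0, 153.8, 11.9, 10.9], 'conf': 0.62}] [-1.44625070e-01 -1.13941084e-01  1.90236389e+00 -1.28181917e-05
  1.35279461e+00 -1.49170184e+00]
```

Foot end −3 mm, head end about +5.5 mm, middle about −3 mm along the line (limits 11, 11 and 40), so it's in place. Now to the button with the fingers shut.

```bash
python3 -m creep '[[255,134,304,-10,0],[255,134,304,-10,0],[255,134,304,-10,0],[255,134,304,-10,0],[255,134,304,-10,0],[255,134,304,-10,0],[255,134,304,-10,0],[255,134,304,-10,0],[255,134,304,0,0],[255,134,304,15,0],[255,134,304,25,0],[255,134,304,25,0]]'
python3 - <<'E'
from h import *
a=shot("wrist","b1");print(ctrl.get_obs()["tool_pos"],proj("wrist",(.467,.324,.054)),ctrl.get_obs()["opening"])
print(green("wrist",a,(0,0,512,384)))
E
```

```text
t: 11.57
tool_pos: [0.4668, 0.3226, 0.1286]
tool_rot: [-0.35, -3.117, 0.005]
contact_force: [-0.6, 0.1, -0.4]
opening: 0.0001
[0.46760059 0.32269319 0.12999711] (np.float64(258.5070821560986), np.float64(198.15757126006733)) -0.00011714115960750177
(1167, array([0.4609213 , 0.32131597]), array([0.44463578, 0.30515926]), array([0.47745032, 0.3371208 ]))
```

View pics/b1.png

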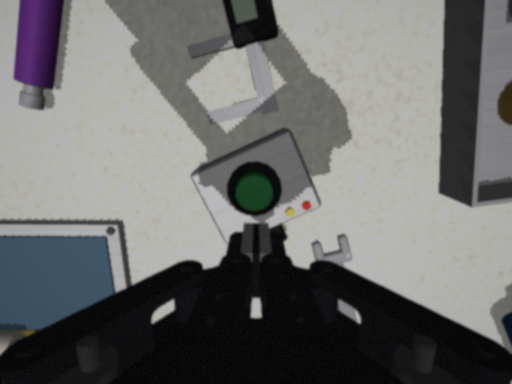

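The button is in clear view at (255,188), measured at (0.461, 0.321), with the shut fingertips just behind it. Press in small steps.

```bash
python3 -m creep '[[255,6,-3,0,0],[255,6,-3,30,0],[255,6,-3,60,0],[255,6,-3,70,0],[255,6,-3,73,0],[255,6,-3,75,0],[255,6,-3,77,0],[255,6,-3,79,0],[255,6,-3,80,0],[255,6,-3,80,0]]'; python3 -c "
from station import ctrl;print(ctrl.get_obs()['tool_pos'])"
```

```text
t: 12.45
tool_pos: [0.4632, 0.3226, 0.0531]
tool_rot: [0.351, 3.12, 0.002]
contact_force: [1.4, 0.5, 1.0]
opening: 0.0002
[0.46319125 0.32256404 0.0531337 ]
```

```bash
python3 -m creep '[[255,0,0,2,0],[255,0,0,3,0],[255,0,0,4,0],[255,0,0,5,0],[255,0,0,5.5,0],[255,0,0,5.5,0],[255,0,0,5.5,0]]'
```

```text
t: 13.03
tool_pos: [0.4632, 0.3226, 0.0479]
tool_rot: [0.35, 3.12, 0.002]
contact_force: [0.7, -0.6, 7.8]
opening: 0.0004
```

```bash
python3 -m creep '[[255,0,0,0.5,0],[255,0,0,1,0],[255,0,0,1,0],[255,0,0,1,0]]'; python3 -m creep '[[255,0,0,-10,0],[255,0,0,-40,0],[255,0,0,-80,0],[255,0,0,-100,0],[255,0,0,-100,0],[255,0,0,-100,0]]'
python3 - <<'E'
from h import *
a=shot("scene");s=shot("side");w=shot("wrist");print(ctrl.get_obs()["tool_pos"])
shot("side");print([(r[0],r[1],toline(r[2]),r[3]) for r in rod("side",(225,175,285,230))])
print([(r[0],toline(r[2]),r[3]) for r in rod("side",(255,170,300,215),label="black_plunger")])
cv2.imwrite("pics/z.png",np.hstack([cv2.resize(s[140:240,150:310],None,fx=3,fy=3),cv2.resize(w,(400,300))])[:,:800,::-1])
E
```

```text
t: 13.37
tool_pos: [0.4633, 0.3226, 0.0478]
tool_rot: [0.35, 3.12, 0.002]
contact_force: [-2.2, -0.9, 13.2]
opening: -0.0002
t: 13.87
tool_pos: [0.4623, 0.3222, 0.1464]
tool_rot: [0.351, 3.121, 0.001]
contact_force: [-0.2, -0.2, -1.1]
opening: -0.0002
[0.46051528 0.32129386 0.14276654]
[(0.82, [252.1, 189.9, 18.0, 31.4], array([1.27300827, 0.07244111]), array([-0.3136351 , -0.94954359]))]
[(0.67, array([66.48823824,  2.13047251]), array([-0.26533333, -0.96415674]))]
```

View pics/z.png

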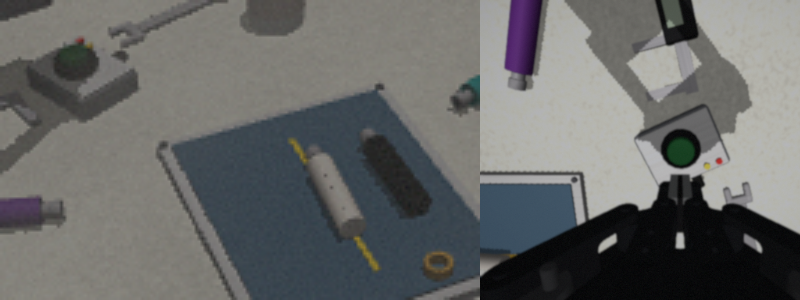

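The force climbed to 13 N with no further travel, so the button bottomed out. It is up again, the rod lies on the line, the black rod hasn't moved, and the robot is clear of everything.

```bash
python3 -c "
from station import ctrl;print(ctrl.finish_job())"
```

```text
the job is handed in; nothing more can be done
None
```

The white plunger is on the yellow line, the capture button has been pressed and released, and the job is handed in. No verdict was reported. It took about 14 s of the 50 s allowed.

- **Rolling:** I pushed the plunger about 80 mm across the pad with two part-open fingertips instead of one. It was never gripped or lifted.
- **Plunger on the line:** In the close wrist view, the foot end was about 3 mm to one side of the line and the head end about 5.5 mm to the other; the limit is 11 mm. Its middle was about 3 mm from the line's middle, against a limit of 40 mm.
- **Skew disagreement:** A slight skew remains, because the push did not straighten the plunger. The wrist camera puts it at about 4–5°, and the side and scene cameras at 5–7°. Either way, both ends stay within the limit.
- **Button:** The button stopped at about 6 mm of travel. Pushing further raised the force to 13 N with no more movement, so it was fully down. It looked up again in the last pictures, though I could only judge that by eye.
- **Everything else:** The black plunger's measured position matched the start within about 2 mm. I saw nothing else moved in the pictures I viewed, but I did not re-measure the other items.

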